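# Show which lampholder has lost its sleeve, and which sleeve fits it

### The arm

A 6-joint arm with a two-finger parallel gripper is mounted at the origin on the work surface. World frame = base frame: x ahead of the robot, y to its left, z up, the work surface at z = 0. Lengths are in m, angles in rad, forces in N, time in s.
With the tool pointing down it reaches from about 0.425 to 0.925 m from the base axis. Payload 12.5 kg.
Tool frame: the origin (TCP) lies at the very end of the fingers, on their centre line; the grasp point (between the pads) lies arm.pinch_z behind it (arm.pinch_z is the distance from the TCP to the grasp point, in m); y points along the fingers, z is the direction in which the jaws open and shut, and the axes are right-handed (so a half turn about y gives the same grasp; the last joint's range is limited). The gripper opens to 85 mm and grips with 20 to 120 N. Pads are 22 mm wide; open, the fingers measure 114 mm over their backs; the gripper's body (76 mm by 85 mm) begins 54 mm behind the grasp point. The pads swing forward as they close: fully open they stand 13 mm farther back than shut.
Start: joints at [-1.271, 0.491, 1.559, -0, 1.092, -0.106], TCP at [0.247, -0.574, 0.231] pointing down, gripper open.
Joint ranges: [-3.1, 3.1], [-0.84, 2.19], [0.05, 2.79], [-1.13, 4.28], [0.06, 2.93], [-2.69, 2.69]. Speed limits (rad/s): [2.22, 2.22, 2.79, 3.14, 3.14, 3.14].

### API

Orientations are given as a unit quaternion [x, y, z, w].
In Python, from workcell import sensors, optics, arm gives the robot as it stands.
- The arm moves only by the tool step_arm, never from a script. Its argument "increments" is text: rows parted by semicolons, each of 5 numbers parted by spaces: the shift along the tool's x, y, z normalised to -1 to 1, where 1 is 0.1 m, then the turn about the tool's y normalised to -1 to 1, where 1 is 60 degrees, then the opening, from 0 (shut) to 1 (fully open). In form: dx dy dz yaw claw; .... A call has 1 to 20 rows; each row is the pose to reach, as a shift and turn from the pose commanded when the call began, along the tool's axes at that moment; what a row does not reach only later rows make up. A row lasts 1/12 s, in which the tool goes at most 41.7 mm and 7.16 degrees, less where a joint would pass 70% of its speed; a pose out of reach is approached as far as the arm can. A call with a number of a shift or a turn outside -1 to 1 is refused whole. A call with a gripper value outside its range is refused whole. The fingers move at their own pace and stop on an object; "grip_force" is the grip in N (left out, the last holds). Time passes only in rows, so rows that repeat a pose let the fingers close. It gives the time, the measured TCP pose, the force and the opening at its end, in the units of the state.
- sensors.sense(): the state, without advancing time (a new reading comes with each control period).
- optics.read_camera(name): name is "scene" or "top" or "wrist"; returns a dict with "pixels" (480x640x3 uint8, red, green, blue), "vfov" (degrees; the focal length in pixels is half the picture's height over the tangent of half this angle, whatever the lens; pixels are square), "cx", "cy" (the principal point, pixels), "R" (3x3) and "t" (3): a world point X has camera coordinates R X + t. Camera axes: x right, y down, z forward; pixel columns grow to the right and rows downward; lengths in m; the calibration is good to about 2 mm. The wrist camera is an equidistant fisheye: a pixel r from the principal point sees the ray r / f radians off the axis. A picture is of the moment at which its call begins. There is no depth.
- arm.hand_in(): hands the job in, once; it reports no verdict.
The state is a dict: "time_s": time; "q": joint angles; "joint_velocities": joint speeds; "tau": joint torques, N m; "position": TCP position; "ee_rot": TCP orientation; "contact_force": force on the tool from outside, world axes, zero at the start; "wrist_torque": the same for the moment, N m; "width": opening from 0.0 (shut) to 1.0 (fully open).
Only numpy, scipy, OpenCV 4.12 (cv2) and the standard library are available. Lean on these libraries where they do the work, as an engineer would, in place of code of your own. Each camera call takes 0.05 s, during which the arm holds its last target.

### The job

Make the bench supply safe by pushing its toggle lever all the way over, away from the robot, with closed fingertips; then point out the repair: hold the fingertips a couple of centimetres above the one lampholder on the three-armed light fitting that has no cardboard sleeve, for about two seconds. After that point in the same way, for about two seconds, at the loose cardboard sleeve that is as tall as the two still on the fitting, and finish while still pointing at it. Never dip down over any other sleeve, loose or fitted, touch neither the fitting nor any sleeve, and leave the other things on the bench where they are.

Things in the scene. Friction and masses are not known exactly. Their poses are not given: they have to be found in the camera images.
- switch (a joint): toggle lever of the bench supply, rad: 0 = on, leaning 0.5 rad from upright towards the supply's own -x (roughly towards the robot); 1.0 = off, the far stop, leaning 0.5 rad towards its +x. It starts near 0, moves with light friction (about 2 N at the ball), has no spring and stays where it is left. All the way over means at the far stop or nearly (past 0.85)
- switch_tip (a point): centre of the 24 mm black ball at the end of the lever; the rod is 10 mm thick, and the ball is 60 mm from the pivot, which crosses the middle of the supply 55 mm above the bench
- supply: fixed grey box, 130 (its x) x 90 x 50 mm high, two low cheeks beside the pivot reach 65 mm; origin at the middle of its underside, on the bench; its x axis is the direction in which the lever is pushed to switch it off; it stands at the left of the bench, turned up to 0.4 rad
- fitting: dark bronze light fitting with three curved arms, fixed on a round wooden stand 120 mm wide; origin on the bench under its middle, hub 100 mm wide and 112 mm high; each arm ends 115 mm from the middle in a dish 64 mm wide with a lampholder on it. It is turned to any angle
- bare_holder_top (a point): middle of the top of the lampholder without a sleeve: a bare brass screw shell 27 mm wide, its top 120 mm above the bench
- fitted_sleeve1_top (a point): middle of the top of a cardboard sleeve on the fitting: tube 32 mm wide and 85 mm long, its top 155 mm above the bench
- fitted_sleeve2_top (a point): the same for the other fitted sleeve
- sleeve_short_top (a point): middle of the top of a loose cardboard sleeve standing on the bench: open tube 32 mm wide, 55 mm tall
- sleeve_middle_top (a point): the same for the loose sleeve 85 mm tall, as long as the fitted ones: the one that fits
- sleeve_tall_top (a point): the same for the loose sleeve 115 mm tall
- jar: loose amber glass jar, 56 mm wide and 80 mm high, upright; origin at its underside
- tape_roll: loose grey tape roll lying flat, 84 mm wide and 22 mm high; origin at its underside
- screwdriver: loose screwdriver with a wooden handle, 150 mm long, 26 mm thick, lying along its x; origin in its middle on the bench
- canopy: loose brass ceiling cap, 84 mm wide and 36 mm high; origin at its underside
- marker: loose black and grey marker, 140 mm long and 16 mm thick, lying along its x; origin on the bench
Mind the look-alikes: they are no part of the job. There is more than one size of the jar; the one meant has the size given above.

How it is judged:
By the outcome, as a careful person would: the job done as asked, in the order asked, and still so for the second after the job is handed in, with the robot touching nothing.
It also fails if it takes over 61 s, if anything falls off the work surface, if the arm or the gripper's body presses on something with over 40 N, if the wrist force passes 120 N, or if a joint passes its speed limit or range.

## Working session

There is one attempt and no reset: what is moved stays moved. The work goes in short steps, Python scripts to look and compute and a tool call to move; the robot and the scene stay as the last step left them, time stands still between calls to the robot, and variables do not carry over. Pictures are saved under pics/ and viewed, and the job is handed in when it is done.

Besides the shell and the picture viewer there is one more tool, called after ">>>" by a JSON object that holds its "name" and its "arguments", one argument or row to a line. step_arm: Moves the arm, as the interface text tells. Its arguments: {"type":"object","properties":{"increments":{"type":"string"},"grip_force":{"type":"number"}},"required":["increments"]}

```bash
mkdir -p pics; ls
python3 - <<'E'
from workcell import sensors, optics, arm
import cv2,numpy as np
print(sensors.sense(), arm.pinch_z)
for n in ("scene","top","wrist"):
    c=optics.read_camera(n); cv2.imwrite(f"pics/{n}0.png",c["pixels"][:,:,::-1])
    print(n,c["vfov"],c["cx"],c["cy"],np.round(c["R"],4).tolist(),np.round(c["t"],4).tolist())
E
```

```text
pics
{'time_s': 0.0, 'q': array([-1.27058652e+00,  4.91593347e-01,  1.55945396e+00,  9.56712332e-06,
        1.09170297e+00, -1.05605639e-01]), 'joint_velocities': array([-0.00153729,  0.00037817,  0.00071928,  0.00096144, -0.00051006,
       -0.00109496]), 'tau': array([-9.06170881e-04, -6.18454456e+01, -2.61590409e+01, -1.68692773e-04,
        4.11769288e-03, -4.83903477e-06]), 'position': array([ 0.24668218, -0.5740114 ,  0.2307052 ]), 'ee_rot': array([-0.14253014,  0.69300815, -0.69219288,  0.14245659]), 'contact_force': array([-0.53350689, -0.92149435,  0.53249567]), 'wrist_torque': array([ 0.04058886,  0.00137941, -0.01403824]), 'width': 1.0001505742913857} 0.0187
scene 46.32773231790519 329.82115279871323 248.48269825486977 [[-0.5249, 0.8511, -0.0118], [0.5306, 0.3164, -0.7864], [-0.6655, -0.419, -0.6176]] [0.3572, -0.1812, 1.6135]
top 53.89944660814656 314.7574114625758 250.83511613390118 [[0.0009, -0.9999, 0.015], [-0.9981, -0.0018, -0.0611], [0.0611, -0.0149, -0.998]] [-0.095, 0.5426, 1.1186]
wrist 65.70646984690485 314.8943978894039 237.54880263753873 [[0.3946, -0.9189, -0.0005], [-0.8869, -0.381, 0.2612], [-0.2402, -0.1026, -0.9653]] [-0.6245, -0.0334, 0.3785]
```

View pics/scene0.png

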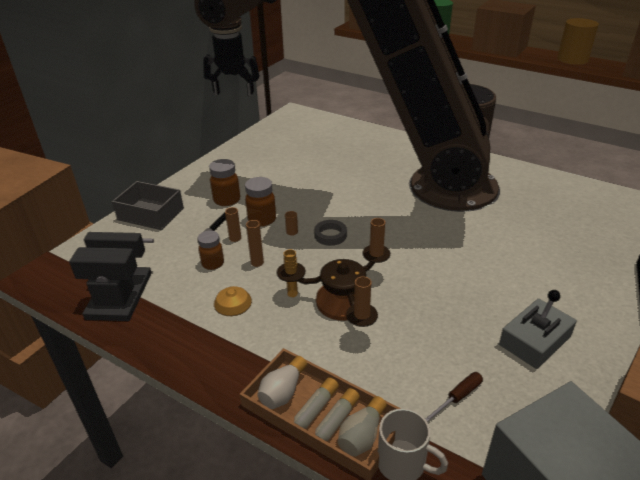

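View pics/top0.png

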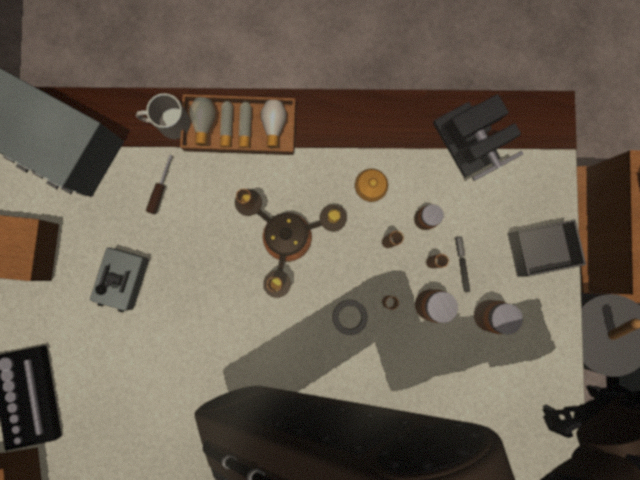

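View pics/wrist0.png

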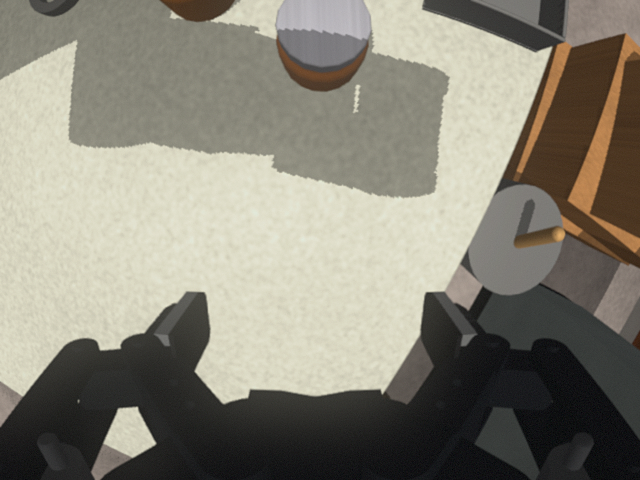

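Run:
```python
import cv2
s=cv2.imread("pics/scene0.png");t=cv2.imread("pics/top0.png")
cv2.imwrite("pics/s_crop.png",cv2.resize(s[150:350,190:400],None,fx=3.5,fy=3,interpolation=cv2.INTER_CUBIC)[:600])
cv2.imwrite("pics/t_crop.png",cv2.resize(t[160:340,220:460],None,fx=3.3,fy=3.3,interpolation=cv2.INTER_CUBIC))
a=cv2.resize(s[270:370,490:590],None,fx=4,fy=4,interpolation=cv2.INTER_CUBIC)
b=cv2.resize(t[230:330,70:170],None,fx=4,fy=4,interpolation=cv2.INTER_CUBIC)
cv2.imwrite("pics/sup.png",cv2.hconcat([a,b]))
```

```text
(no output)
```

View pics/s_crop.png

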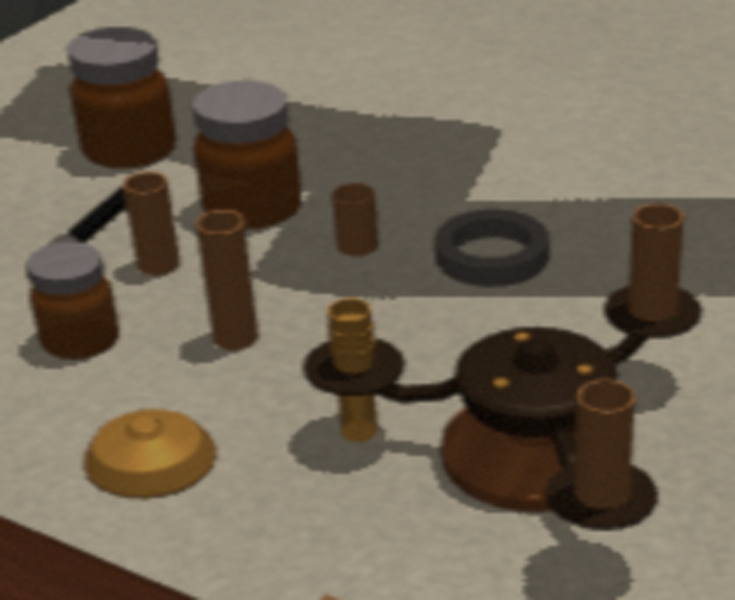

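View pics/t_crop.png

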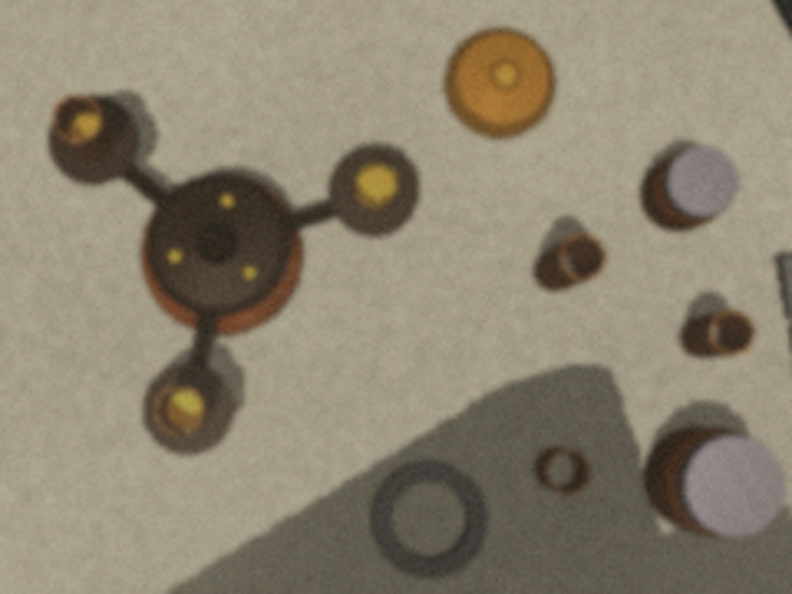

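View pics/sup.png

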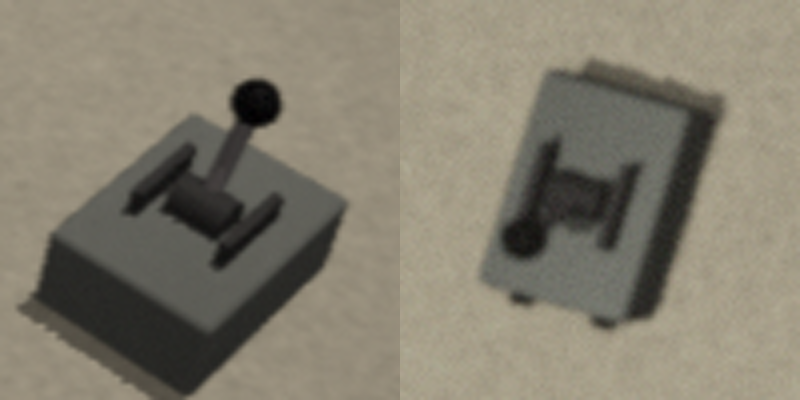

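```bash
cat > h.py <<'E'
from workcell import sensors, optics, arm
import cv2,numpy as np
def f(c): return 240/np.tan(np.radians(c["vfov"]/2))
def ray(c,u,v):
    F=f(c);d=np.array([(u-c["cx"])/F,(v-c["cy"])/F,1.]);R=np.array(c["R"]);t=np.array(c["t"])
    d=R.T@d;return -R.T@t,d/np.linalg.norm(d)
def plane(c,u,v,z):
    o,d=ray(c,u,v);return o+d*(z-o[2])/d[2]
def tri(rays):
    A=sum(np.eye(3)-np.outer(d,d) for o,d in rays);b=sum((np.eye(3)-np.outer(d,d))@o for o,d in rays)
    X=np.linalg.solve(A,b);return X,[round(1e3*np.linalg.norm((np.eye(3)-np.outer(d,d))@(X-o)),1) for o,d in rays]
E
python3 - <<'E'
from h import *
S=optics.read_camera("scene");T=optics.read_camera("top")
P=dict(bare=((290,253.3),(333.9,215.8),.12),fA=((363.1,281.7),(243.3,196.1),.155),fB=((377.7,222.3),(273.9,283.9),.155),
mid=((231.7,211.3),(441.5,260.6),.085),tall=((253.1,224),(396.4,237.6),.115),short=((291.1,214.3),(390.3,302.4),.055),ball=((553.8,295.8),(100.75,289.5),.1076))
for k,(s,t,z) in P.items():
    X,e=tri([ray(S,*s),ray(T,*t)]);print(k,X.round(4),e,plane(S,*s,z).round(4),plane(T,*t,z).round(4))
C=[plane(T,*p,.05) for p in((107,247.5),(141.5,257.5),(128,309.5),(90,301.2))]
print(np.round(C,4),np.mean(C,0))
for i in range(4):
    d=C[i]-C[i-1];print(np.linalg.norm(d),np.degrees(np.arctan2(d[1],d[0])))
print("hub",plane(T,215/3.3+220,243/3.3+160,.112))
print(sensors.sense()["position"])
E
```

```text
bare [ 0.615  -0.1362  0.1166] [np.float64(1.5), np.float64(1.5)] [ 0.619 -0.135  0.12 ] [ 0.6137 -0.1348  0.12  ]
fA [0.6513 0.0592 0.153 ] [np.float64(0.9), np.float64(0.9)] [0.6538 0.0595 0.155 ] [0.6505 0.0597 0.155 ]
fB [ 0.4651 -0.0074  0.1525] [np.float64(1.4), np.float64(1.4)] [ 0.4691 -0.007   0.155 ] [ 0.4645 -0.0064  0.155 ]
mid [ 0.5173 -0.3824  0.081 ] [np.float64(0.5), np.float64(0.5)] [ 0.5218 -0.3787  0.085 ] [ 0.5169 -0.3809  0.085 ]
tall [ 0.5668 -0.2739  0.1129] [np.float64(0.5), np.float64(0.5)] [ 0.5692 -0.2723  0.115 ] [ 0.5663 -0.2731  0.115 ]
short [ 0.4221 -0.2706  0.0547] [np.float64(2.1), np.float64(2.1)] [ 0.4232 -0.2724  0.055 ] [ 0.4211 -0.2688  0.055 ]
ball [0.4521 0.3735 0.1085] [np.float64(1.5), np.float64(1.5)] [0.4523 0.3722 0.1076] [0.4515 0.3755 0.1076]
[[0.5476 0.3888 0.05  ]
 [0.5245 0.3086 0.05  ]
 [0.4044 0.3368 0.05  ]
 [0.4234 0.4243 0.05  ]] [0.47496939 0.36461984 0.05      ]
0.12913090814352654 -15.962171494259806
0.08350202940407365 -106.07346235362262
0.12332229051472327 166.79352474229677
0.08961806260627335 77.74152650337234
hub [ 0.57483792 -0.02742926  0.112     ]
[ 0.24673628 -0.57415287  0.23106288]
```

```bash
cat >> h.py <<'E'
from scipy.spatial.transform import Rotation as Ro
def go(target,yaw=None):
    s=sensors.sense();R=Ro.from_quat(s["ee_rot"]).as_matrix();p=s["position"]
    print("t",round(s["time_s"],2),"p",p.round(4),"w",round(s["width"],3),"F",s["contact_force"].round(1),"q",s["q"].round(2))
    print("x",R[:,0].round(3),"y",R[:,1].round(3),"z",R[:,2].round(3))
    if target is not None: print("d/0.1",((R.T@(np.array(target)-p))/0.1).round(3))
E
python3 -c "
from h import *
go([.404,.386,.33])"
```

```text
t 0.25 p [ 0.2467 -0.5742  0.2311] w 1.0 F [ 0.5 -0.1 -0.1] q [-1.27  0.49  1.56  0.    1.09 -0.11]
x [-0.919 -0.395 -0.   ] y [-0.  0. -1.] z [ 0.395 -0.919 -0.   ]
d/0.1 [-5.235 -0.986 -8.201]
```

>>> {"name": "step_arm", "arguments": {
  "increments": "0 -0.4 0 -0.1 0; -0.2 -0.8 -0.1 -0.2 0; -0.5 -1 -0.3 -0.3 0; -0.8 -1 -0.5 -0.4 0; -1 -1 -0.7 -0.5 0; -1 -1 -0.7 -0.6 0; -1 -1 -0.7 -0.7 0; -1 -1 -0.7 -0.8 0; -1 -1 -0.7 -0.87 0; -1 -1 -0.7 -0.87 0"
}}

```text
time_s: 1.08
position: [0.311, -0.4703, 0.3313]
ee_rot: [0.434, -0.559, 0.559, -0.434]
contact_force: [-0.2, -0.4, 0.5]
width: 0.001
```

```bash
python3 -c "
from h import *
go([.5,-.15,.33])"
```

```text
t 1.08 p [ 0.311  -0.4703  0.3313] w 0.001 F [-0.2 -0.4  0.5] q [-1.1   0.32  1.57 -0.    1.26 -0.85]
x [-0.248 -0.969  0.   ] y [-0. -0. -1.] z [ 0.969 -0.248  0.   ]
d/0.1 [-3.572  0.013  1.037]
```

>>> {"name": "step_arm", "arguments": {
  "increments": "-0.3 0 0.1 0 0; -0.7 0 0.3 0 0; -1 0 0.5 0 0; -1 0 0.5 0 0"
}}

```text
time_s: 1.42
position: [0.3877, -0.3824, 0.3315]
ee_rot: [0.432, -0.559, 0.559, -0.433]
contact_force: [0.4, -0.7, 0.5]
width: 0.002
```

>>> {"name": "step_arm", "arguments": {
  "increments": "-0.4 0 0.2 0 0; -0.8 0 0.4 0 0; -1 0 0.5 0 0; -1 0 0.5 0 0"
}}

```text
time_s: 1.75
position: [0.4604, -0.2988, 0.3313]
ee_rot: [-0.433, 0.559, -0.559, 0.433]
contact_force: [-0.7, -0.8, -0.1]
width: -0.002
```

>>> {"name": "step_arm", "arguments": {
  "increments": "-0.4 0 0 0 0; -0.8 0 0 0 0; -1 0 0 0 0; -1 0 0 0 0"
}}

```text
time_s: 2.08
position: [0.4835, -0.2024, 0.3315]
ee_rot: [-0.433, 0.559, -0.559, 0.433]
contact_force: [0.6, 0.2, -0.5]
width: -0.0
```

>>> {"name": "step_arm", "arguments": {
  "increments": "-0.4 0 0 0 0; -0.8 0 0 0 0; -1 0 0 0 0; -1 0 0 0 0"
}}

```text
time_s: 2.42
position: [0.5087, -0.1063, 0.3314]
ee_rot: [-0.433, 0.559, -0.559, 0.433]
contact_force: [0.2, -1.2, -0.3]
width: -0.004
```

```bash
python3 -c "
from h import *
go([.404,.386,.33])"
```

```text
t 2.42 p [ 0.5087 -0.1063  0.3314] w -0.004 F [ 0.2 -1.2 -0.3] q [-0.33  0.25  1.67  0.    1.23 -0.08]
x [-0.251 -0.968 -0.   ] y [ 0.  0. -1.] z [ 0.968 -0.251  0.   ]
d/0.1 [-4.503  0.015 -2.248]
```

>>> {"name": "step_arm", "arguments": {
  "increments": "-0.4 0 -0.2 0 0; -0.8 0 -0.4 0 0; -1 0 -0.5 0 0; -1 0 -0.5 0 0"
}}

```text
time_s: 2.75
position: [0.4839, 0.0032, 0.3315]
ee_rot: [-0.433, 0.559, -0.559, 0.433]
contact_force: [0.3, 0.3, 0.6]
width: 0.004
```

>>> {"name": "step_arm", "arguments": {
  "increments": "-0.4 0 -0.2 0 0; -0.8 0 -0.4 0 0; -1 0 -0.5 0 0; -1 0 -0.5 0 0"
}}

```text
time_s: 3.08
position: [0.4612, 0.1124, 0.3314]
ee_rot: [-0.433, 0.559, -0.559, 0.433]
contact_force: [1.0, -0.3, 0.3]
width: 0.001
```

>>> {"name": "step_arm", "arguments": {
  "increments": "-0.4 0 -0.2 0 0; -0.8 0 -0.4 0 0; -1 0 -0.5 0 0; -1 0 -0.5 0 0"
}}

```text
time_s: 3.42
position: [0.4384, 0.2218, 0.3312]
ee_rot: [-0.433, 0.559, -0.559, 0.433]
contact_force: [0.4, -0.0, -0.5]
width: -0.005
```

>>> {"name": "step_arm", "arguments": {
  "increments": "-0.4 0 -0.2 0 0; -0.8 0 -0.4 0 0; -1 0 -0.5 0 0; -1 0 -0.5 0 0"
}}

```text
time_s: 3.75
position: [0.4156, 0.3312, 0.3309]
ee_rot: [-0.433, 0.559, -0.559, 0.433]
contact_force: [0.1, 0.9, -0.6]
width: 0.005
```

Run:
```python
from h import *
go([.404,.386,.2])
for n in("top","wrist","scene"):
    c=optics.read_camera(n); cv2.imwrite(f"pics/{n}1.png",c["pixels"][:,:,::-1])
```

```text
t 3.75 p [0.4156 0.3312 0.3309] w 0.005 F [ 0.1  0.9 -0.6] q [0.55 0.27 1.64 0.   1.23 0.8 ]
x [-0.25  -0.968 -0.   ] y [-0.  0. -1.] z [ 0.968 -0.25  -0.   ]
d/0.1 [-0.501  1.309 -0.249]
```

View pics/wrist1.png

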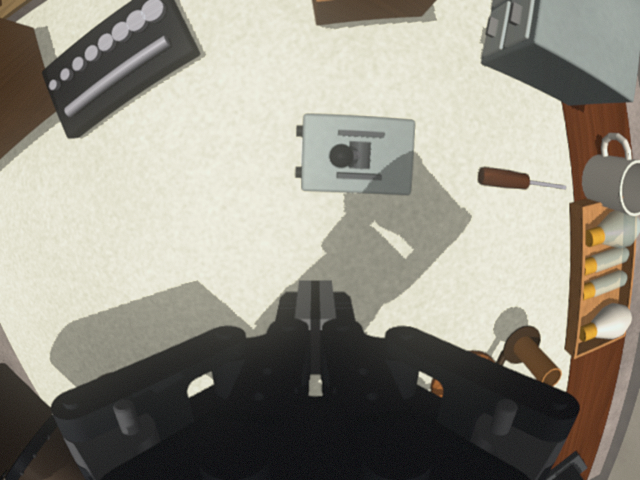

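View pics/top1.png

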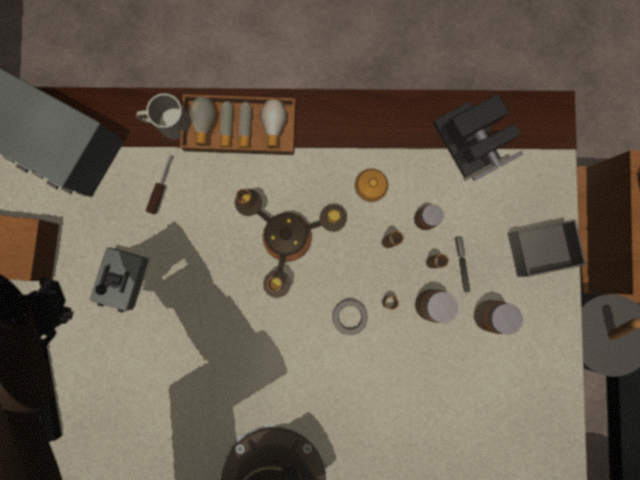

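Run:
```python
from h import *
c=optics.read_camera("wrist");F=f(c);R=np.array(c["R"]);t=np.array(c["t"])
def fr(u,v):
    x=u-c["cx"];y=v-c["cy"];r=np.hypot(x,y);a=r/F
    d=R.T@np.array([np.sin(a)*x/r,np.sin(a)*y/r,np.cos(a)]);return -R.T@t,d
def pl(u,v,z):
    o,d=fr(u,v);return o+d*(z-o[2])/d[2]
print(F,"ball",pl(341,156,.1076))
C=np.array([pl(304,115,.05),pl(414,120,.05),pl(411,194,.05),pl(301,190,.05)]);print(C,C.mean(0))
for a,b in((0,1),(3,2)):
    d=C[b]-C[a];print(np.linalg.norm(d),np.degrees(np.arctan2(d[1],d[0])))
```

```text
371.64829954431775 ball [0.45373872 0.36948535 0.1076    ]
[[0.42828914 0.4216582  0.05      ]
 [0.54974196 0.38734762 0.05      ]
 [0.52695381 0.30341724 0.05      ]
 [0.40297728 0.33940901 0.05      ]] [0.47699055 0.36295802 0.05      ]
0.1262062008786222 -15.77505772507461
0.1290952708207079 -16.188604379080935
```

>>> {"name": "step_arm", "arguments": {
  "increments": "-0.3 0.2 -0.2 0 0; -0.49 0.6 -0.34 0 0; -0.49 0.9 -0.34 0 0; -0.49 1 -0.34 0 0; -0.49 1 -0.34 0 0"
}}

```text
time_s: 4.37
position: [0.3946, 0.3833, 0.2293]
ee_rot: [0.434, -0.559, 0.56, -0.431]
contact_force: [-0.9, -0.1, -0.7]
width: 0.003
```

>>> {"name": "step_arm", "arguments": {
  "increments": "0 0.3 0 0 0; 0 0.6 0 0 0; 0 0.8 0 0 0; 0 1 0 0 0; 0 1 0 0 0"
}}

```text
time_s: 4.78
position: [0.3952, 0.3836, 0.1302]
ee_rot: [0.433, -0.56, 0.56, -0.431]
contact_force: [-0.3, 0.3, 0.1]
width: 0.001
```

>>> {"name": "step_arm", "arguments": {
  "increments": "0 0.2 0 0 0; 0 0.4 0 0 0; 0 0.43 0 0 0; 0 0.43 0 0 0"
}}

```text
time_s: 5.12
position: [0.3955, 0.3847, 0.0894]
ee_rot: [0.432, -0.559, 0.56, -0.433]
contact_force: [-0.7, -0.5, 1.0]
width: -0.002
```

Run:
```python
from h import *
go([.453,.371,.088]);go([.5085,.356,.088])
for n in("wrist","scene"):
    c=optics.read_camera(n); cv2.imwrite(f"pics/{n}2.png",c["pixels"][:,:,::-1])
```

```text
t 5.12 p [0.3955 0.3847 0.0894] w -0.002 F [-0.7 -0.5  1. ] q [ 0.65  0.58  1.88 -0.    0.69  0.91]
x [-0.252 -0.968 -0.   ] y [ 0.  0. -1.] z [ 0.968 -0.252  0.   ]
d/0.1 [-0.012  0.014  0.591]
t 5.12 p [0.3955 0.3847 0.0894] w -0.002 F [-0.7 -0.5  1. ] q [ 0.65  0.58  1.88 -0.    0.69  0.91]
x [-0.252 -0.968 -0.   ] y [ 0.  0. -1.] z [ 0.968 -0.252  0.   ]
d/0.1 [-0.007  0.015  1.166]
```

View pics/wrist2.png

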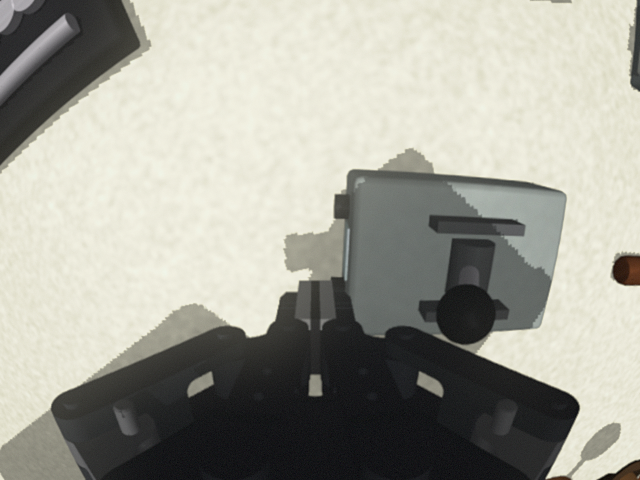

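View pics/scene2.png

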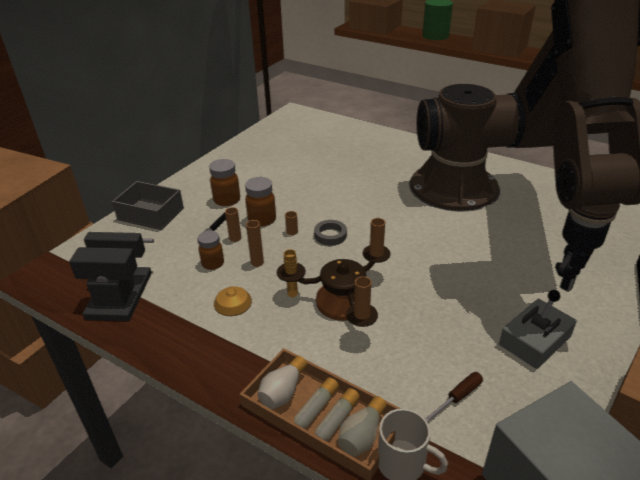

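>>> {"name": "step_arm", "arguments": {
  "increments": "0 0 0.1 0 0; 0 0 0.2 0 0; 0 0 0.25 0 0; 0 0 0.3 0 0; 0 0 0.35 0 0; 0 0 0.4 0 0; 0 0 0.45 0 0; 0 0 0.5 0 0; 0 0 0.55 0 0; 0 0 0.6 0 0; 0 0 0.65 0 0; 0 0 0.7 0 0; 0 0 0.75 0 0; 0 0 0.8 0 0; 0 0 0.8 0 0"
}}

```text
time_s: 6.47
position: [0.4729, 0.3646, 0.0881]
ee_rot: [0.432, -0.559, 0.559, -0.433]
contact_force: [-0.4, -0.7, 0.1]
width: -0.001
```

Run:
```python
from h import *
go([.5085,.356,.088])
W=[]
for n in("wrist","scene","top"):
    c=optics.read_camera(n); W.append(c["pixels"][:,:,::-1])
a=cv2.resize(W[1][250:370,480:600],(400,400));cv2.imwrite("pics/p3.png",cv2.hconcat([a,cv2.resize(W[0][100:400,250:550],(400,400))]))
```

```text
t 6.47 p [0.4729 0.3646 0.0881] w -0.001 F [-0.4 -0.7  0.1] q [ 0.55  0.63  1.76 -0.    0.75  0.8 ]
x [-0.252 -0.968 -0.   ] y [ 0. -0. -1.] z [ 0.968 -0.252  0.   ]
d/0.1 [-0.006  0.001  0.366]
```

View pics/p3.png

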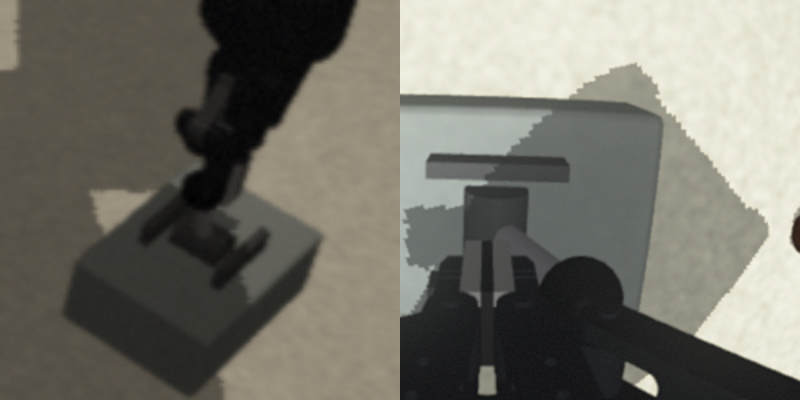

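>>> {"name": "step_arm", "arguments": {
  "increments": "0 0 0.03 0 0; 0 0 0.06 0 0; 0 0 0.08 0 0; 0 0 0.08 0 0"
}}

```text
time_s: 6.95
position: [0.4792, 0.3629, 0.0881]
ee_rot: [-0.433, 0.56, -0.559, 0.432]
contact_force: [-5.8, 1.9, 1.2]
width: 0.002
```

>>> {"name": "step_arm", "arguments": {
  "increments": "0 0 0.02 0 0; 0 0 0.03 0 0; 0 0 0.03 0 0"
}}

```text
time_s: 7.2
position: [0.4797, 0.3626, 0.088]
ee_rot: [-0.434, 0.56, -0.558, 0.431]
contact_force: [-18.5, 7.7, 5.5]
width: -0.003
```

Run:
```python
from h import *
go([.5085,.356,.088])
c=optics.read_camera("scene");w=c["pixels"][:,:,::-1]
d=optics.read_camera("wrist");x=d["pixels"][:,:,::-1]
F=f(c)
for a in(.35,.5):
    X=np.array([.480,.3635,.055])+.06*np.array([.964*np.sin(a),-.267*np.sin(a),np.cos(a)])
    p=np.array(c["R"])@X+c["t"];print(a,F*p[0]/p[2]+c["cx"],F*p[1]/p[2]+c["cy"])
cv2.imwrite("pics/p4.png",cv2.hconcat([cv2.resize(w[250:370,480:600],(400,400)),cv2.resize(x[100:400,250:550],(400,400))]))
```

```text
t 7.2 p [0.4797 0.3626 0.088 ] w -0.003 F [-18.5   7.7   5.5] q [0.54 0.63 1.75 0.   0.77 0.79]
x [-0.251 -0.968  0.002] y [-0.006 -0.001 -1.   ] z [ 0.968 -0.251 -0.005]
d/0.1 [-0.008 -0.002  0.295]
0.35 540.1320291376929 306.4296348673157
0.5 537.3830099618406 309.9357000931473
```

View pics/p4.png

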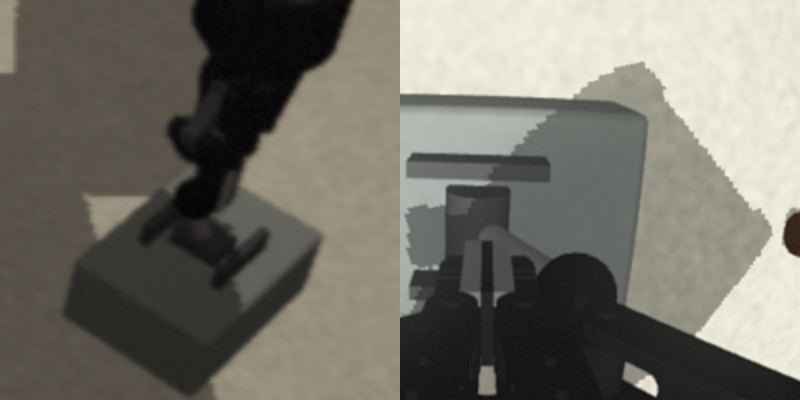

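>>> {"name": "step_arm", "arguments": {
  "increments": "0 0 -0.1 0 0; 0 0 -0.3 0 0; 0 0 -0.5 0 0; 0 -0.3 -0.5 0 0; 0 -0.6 -0.5 0 0; 0 -1 -0.5 0 0; 0 -1 -0.5 0 0"
}}

```text
time_s: 7.88
position: [0.4363, 0.3762, 0.195]
ee_rot: [0.429, -0.559, 0.56, -0.436]
contact_force: [0.7, 0.4, 0.1]
width: 0.004
```

>>> {"name": "step_arm", "arguments": {
  "increments": "0 -0.4 0 0 0; 0 -0.8 0 0 0; 0 -1 0 0 0; 0 -1 0 0 0"
}}

```text
time_s: 8.22
position: [0.4356, 0.3755, 0.2932]
ee_rot: [0.43, -0.559, 0.56, -0.436]
contact_force: [0.0, 0.3, -0.4]
width: -0.002
```

Run:
```python
from h import *
go([.616,-.1355,.3])
c=optics.read_camera("scene");w=c["pixels"][:,:,::-1]
d=optics.read_camera("top");x=d["pixels"][:,:,::-1]
cv2.imwrite("pics/p5.png",cv2.hconcat([cv2.resize(w[250:370,480:600],(400,400)),cv2.resize(x[230:330,70:170],(400,400))]))
```

```text
t 8.22 p [0.4356 0.3755 0.2932] w -0.002 F [ 0.   0.3 -0.4] q [ 0.6   0.36  1.61 -0.    1.17  0.85]
x [-0.251 -0.968 -0.006] y [ 0.007  0.005 -1.   ] z [ 0.968 -0.251  0.006]
d/0.1 [ 4.492 -0.078  3.03 ]
```

View pics/p5.png

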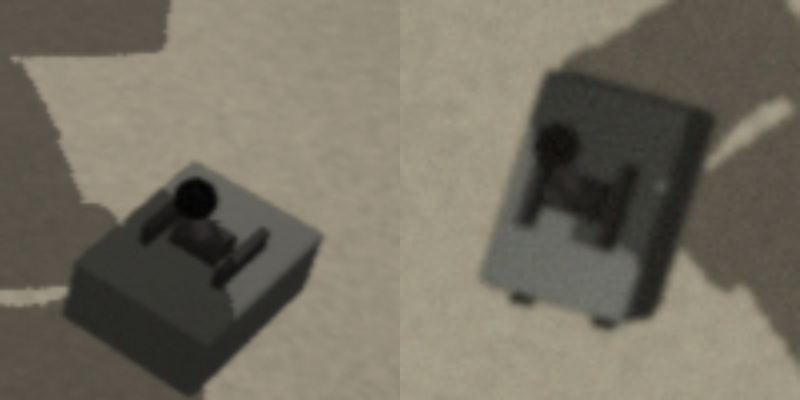

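>>> {"name": "step_arm", "arguments": {
  "increments": "0.4 -0.2 0.2 0 0; 0.8 -0.4 0.5 0 0; 1 -0.6 0.7 0 0; 1 -0.6 0.7 0 0"
}}

```text
time_s: 8.65
position: [0.4786, 0.2571, 0.3493]
ee_rot: [0.432, -0.559, 0.56, -0.432]
contact_force: [0.5, -0.3, -0.3]
width: 0.002
```

>>> {"name": "step_arm", "arguments": {
  "increments": "0.4 0 0.2 0 0; 0.8 0 0.5 0 0; 1 0 0.7 0 0; 1 0 0.7 0 0"
}}

```text
time_s: 8.98
position: [0.5216, 0.1412, 0.3464]
ee_rot: [0.432, -0.56, 0.56, -0.431]
contact_force: [0.7, 0.7, -0.1]
width: -0.001
```

>>> {"name": "step_arm", "arguments": {
  "increments": "0.4 0 0.2 0 0; 0.8 0 0.5 0 0; 1 0 0.7 0 0; 1 0 0.7 0 0"
}}

```text
time_s: 9.32
position: [0.5642, 0.0269, 0.346]
ee_rot: [-0.432, 0.56, -0.56, 0.431]
contact_force: [0.1, 1.1, -0.9]
width: -0.002
```

>>> {"name": "step_arm", "arguments": {
  "increments": "0.4 0 0.2 0 0; 0.8 0 0.5 0 0; 1 0 0.7 0 0; 1 0 0.7 0 0; 1 0 0.7 0 0"
}}

```text
time_s: 9.73
position: [0.6051, -0.0839, 0.3459]
ee_rot: [-0.433, 0.561, -0.559, 0.431]
contact_force: [0.4, 0.3, -0.4]
width: -0.0
```

Run:
```python
from h import *
go([.616,-.1355,.3])
c=optics.read_camera("wrist");w=c["pixels"][:,:,::-1];cv2.imwrite("pics/w6.png",w)
```

```text
t 9.73 p [ 0.6051 -0.0839  0.3459] w -0.0 F [ 0.4  0.3 -0.4] q [-0.25  0.38  1.43  0.    1.33  0.01]
x [-0.254 -0.967 -0.   ] y [-0.003  0.001 -1.   ] z [ 0.967 -0.254 -0.003]
d/0.1 [0.472 0.458 0.238]
```

View pics/w6.png

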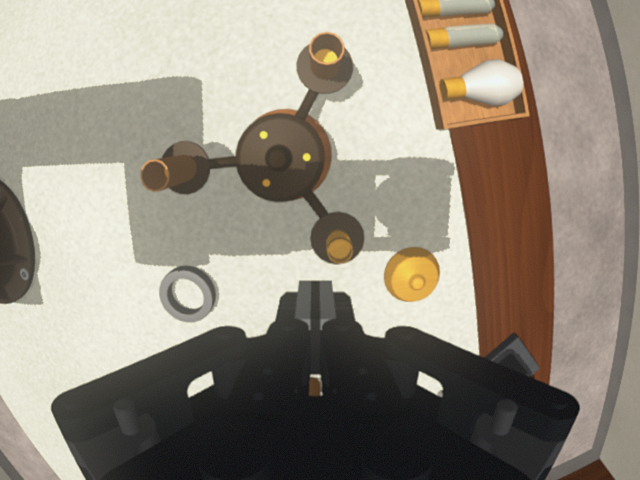

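```bash
cat >> h.py <<'E'
def wpl(c,u,v,z):
    F=f(c);R=np.array(c["R"]);t=np.array(c["t"]);x=u-c["cx"];y=v-c["cy"];r=np.hypot(x,y);a=r/F
    d=R.T@np.array([np.sin(a)*x/r,np.sin(a)*y/r,np.cos(a)]);o=-R.T@t
    return o+d*(z-o[2])/d[2]
E
python3 - <<'E'
from h import *
c=optics.read_camera("wrist")
w=c["pixels"][:,:,::-1];cv2.imwrite("pics/w7.png",cv2.resize(w[200:280,290:410],None,fx=6,fy=6,interpolation=cv2.INTER_CUBIC))
E
```

```text
(no output)
```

View pics/w7.png

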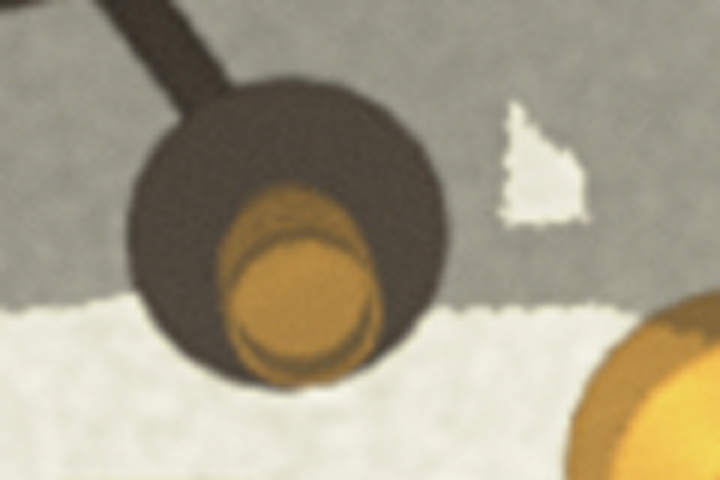

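Run:
```python
from h import *
c=optics.read_camera("wrist");X=wpl(c,340.5,250.8,.12);print(X)
go([.617,-.136,.143])
```

```text
[ 0.61812256 -0.13514934  0.12      ]
t 9.88 p [ 0.6044 -0.0816  0.3476] w -0.003 F [ 0.3 -0.4 -0.2] q [-0.24  0.38  1.43  0.    1.33  0.01]
x [-0.25  -0.968 -0.   ] y [-0.001  0.    -1.   ] z [ 0.968 -0.25  -0.001]
d/0.1 [0.496 2.045 0.261]
```

Three views agree on the bare holder at about (0.617, -0.135). Moving above it and then descending.

>>> {"name": "step_arm", "arguments": {
  "increments": "0.3 0 0.15 0 0; 0.5 0 0.26 0 0; 0.5 0.3 0.26 0 0; 0.5 0.6 0.26 0 0; 0.5 1 0.26 0 0; 0.5 1 0.26 0 0"
}}

```text
time_s: 10.38
position: [0.6148, -0.1356, 0.2418]
ee_rot: [-0.435, 0.562, -0.556, 0.431]
contact_force: [-0.9, 0.4, -0.9]
width: -0.003
```

>>> {"name": "step_arm", "arguments": {
  "increments": "0 0.2 0 0 0; 0 0.4 0 0 0; 0 0.6 0 0 0; 0 0.8 0 0 0; 0 0.9 0 0 0; 0 1 0 0 0; 0 1 0 0 0; 0 1 0 0 0"
}}

```text
time_s: 11.05
position: [0.6178, -0.1375, 0.1492]
ee_rot: [0.433, -0.559, 0.559, -0.433]
contact_force: [-0.1, -0.8, -0.2]
width: -0.001
```

Run:
```python
from h import *
go([.617,-.136,.142])
c=optics.read_camera("scene");w=c["pixels"][:,:,::-1]
cv2.imwrite("pics/p8.png",cv2.resize(w[170:330,230:410],None,fx=4,fy=3.7,interpolation=cv2.INTER_CUBIC))
```

```text
t 11.05 p [ 0.6178 -0.1375  0.1492] w -0.001 F [-0.1 -0.8 -0.2] q [-0.32  0.59  1.62 -0.    0.93 -0.07]
x [-0.251 -0.968  0.   ] y [ 0.001 -0.    -1.   ] z [ 0.968 -0.251  0.001]
d/0.1 [-0.013  0.072 -0.012]
```

View pics/p8.png

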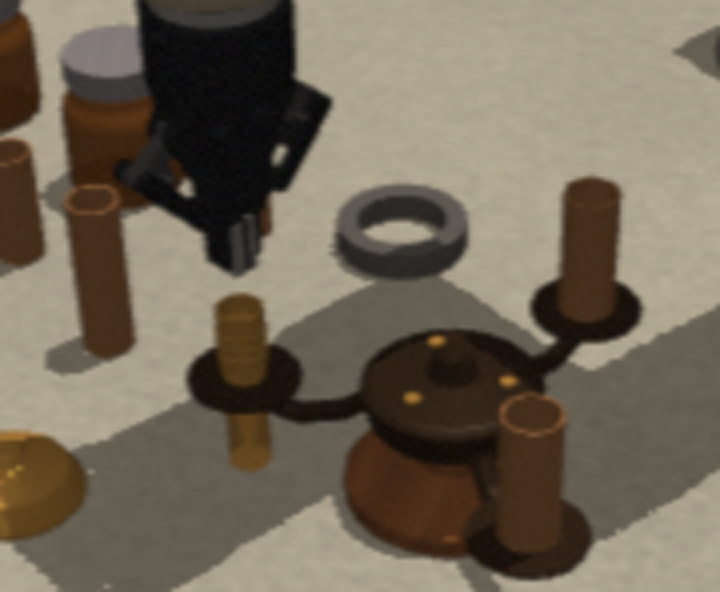

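>>> {"name": "step_arm", "arguments": {
  "increments": "-0.01 0.08 0 0 0; -0.01 0.08 0 0 0; -0.01 0.08 0 0 0; -0.01 0.08 0 0 0; -0.01 0.08 0 0 0; -0.01 0.08 0 0 0; -0.01 0.08 0 0 0; -0.01 0.08 0 0 0; -0.01 0.08 0 0 0; -0.01 0.08 0 0 0; -0.01 0.08 0 0 0; -0.01 0.08 0 0 0; -0.01 0.08 0 0 0; -0.01 0.08 0 0 0; -0.01 0.08 0 0 0"
}}

```text
time_s: 12.35
position: [0.6177, -0.1368, 0.1403]
ee_rot: [0.433, -0.559, 0.559, -0.433]
contact_force: [-0.1, 0.4, -0.2]
width: 0.001
```

>>> {"name": "step_arm", "arguments": {
  "increments": "0 0 0 0 0; 0 0 0 0 0; 0 0 0 0 0; 0 0 0 0 0; 0 0 0 0 0; 0 0 0 0 0; 0 0 0 0 0; 0 0 0 0 0; 0 0 0 0 0; 0 0 0 0 0; 0 0 0 0 0; 0 0 0 0 0; 0 0 0 0 0; 0 0 0 0 0; 0 0 0 0 0"
}}

```text
time_s: 13.6
position: [0.6176, -0.1368, 0.1403]
ee_rot: [0.433, -0.559, 0.559, -0.433]
contact_force: [-0.9, 0.1, 0.5]
width: 0.003
```

>>> {"name": "step_arm", "arguments": {
  "increments": "0 -0.2 0 0 0; 0 -0.5 0 0 0; 0 -0.8 0 0 0; 0 -1 0 0 0; 0 -1 0 0 0"
}}

```text
time_s: 14.02
position: [0.619, -0.1372, 0.2449]
ee_rot: [0.431, -0.557, 0.561, -0.434]
contact_force: [-0.1, 1.0, -0.6]
width: 0.001
```

>>> {"name": "step_arm", "arguments": {
  "increments": "0 -0.3 0 0 0; 0 -0.7 0 0 0; 0 -1 0 0 0; 0 -1 0 0 0"
}}

```text
time_s: 14.35
position: [0.6189, -0.1372, 0.3462]
ee_rot: [0.431, -0.557, 0.562, -0.434]
contact_force: [-0.2, 0.3, 1.4]
width: 0.002
```

Run:
```python
from h import *
go([.518,-.381,.34])
```

```text
t 14.35 p [ 0.6189 -0.1372  0.3462] w 0.002 F [-0.2  0.3  1.4] q [-0.32  0.42  1.38 -0.    1.34 -0.07]
x [-0.251 -0.968  0.001] y [ 0.008 -0.003 -1.   ] z [ 0.968 -0.251  0.009]
d/0.1 [ 2.614  0.061 -0.364]
```

>>> {"name": "step_arm", "arguments": {
  "increments": "0.3 0 -0.3 0 0; 0.6 0 -0.6 0 0; 0.9 0 -0.9 0 0; 1 0 -1 0 0; 1 0 -1 0 0"
}}

```text
time_s: 14.77
position: [0.4931, -0.2098, 0.3401]
ee_rot: [-0.432, 0.56, -0.56, 0.432]
contact_force: [0.5, 0.0, -0.1]
width: -0.002
```

>>> {"name": "step_arm", "arguments": {
  "increments": "0.3 0 0.1 0 0; 0.6 0 0.2 0 0; 0.87 0 0.26 0 0; 0.87 0 0.26 0 0"
}}

```text
time_s: 15.1
position: [0.4994, -0.3028, 0.3389]
ee_rot: [-0.432, 0.56, -0.56, 0.432]
contact_force: [0.1, -0.2, 0.1]
width: 0.001
```

Run:
```python
from h import *
go([.518,-.381,.34])
S=optics.read_camera("scene");T=optics.read_camera("top")
print(tri([ray(S,259,184.5),ray(T,442.5,306.5)]))
w=optics.read_camera("wrist")["pixels"][:,:,::-1];cv2.imwrite("pics/w9.png",w)
```

```text
t 15.1 p [ 0.4994 -0.3028  0.3389] w 0.001 F [ 0.1 -0.2  0.1] q [-0.66  0.34  1.51 -0.    1.29 -0.4 ]
x [-0.253 -0.967  0.   ] y [-0.001 -0.    -1.   ] z [ 0.967 -0.253 -0.001]
d/0.1 [ 0.709 -0.011  0.378]
(array([ 0.41424869, -0.37528697,  0.10558205]), [np.float64(0.4), np.float64(0.4)])
```

View pics/w9.png

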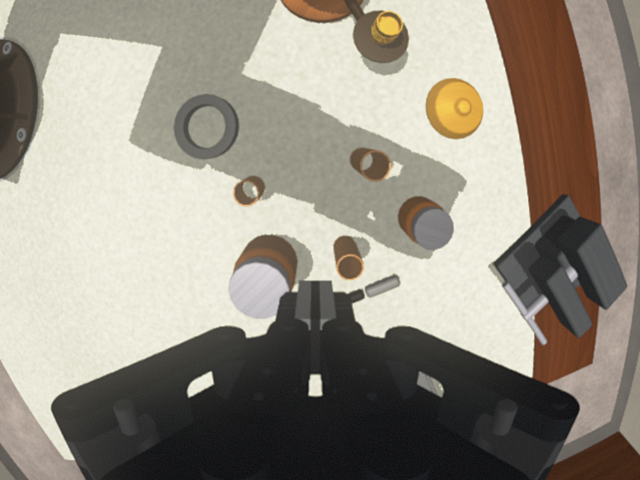

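Run:
```python
from h import *
c=optics.read_camera("wrist");w=c["pixels"][:,:,::-1]
print(wpl(c,349,266,.085))
cv2.imwrite("pics/w10.png",cv2.resize(w[220:300,290:410],None,fx=6,fy=6,interpolation=cv2.INTER_CUBIC))
```

```text
[ 0.51815652 -0.38076291  0.085     ]
```

View pics/w10.png

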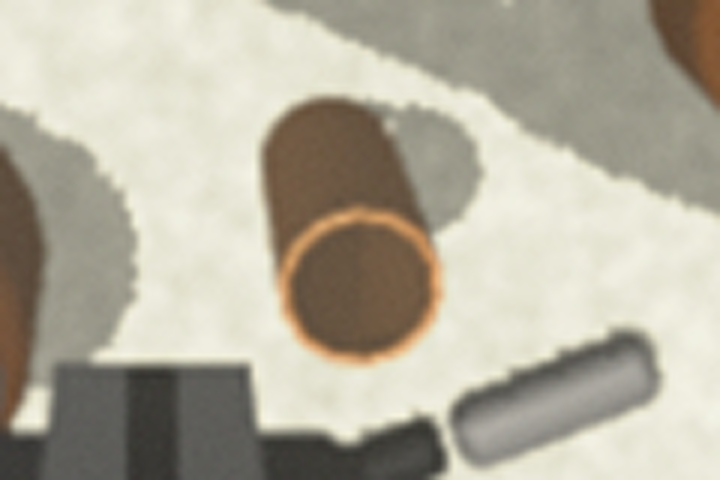

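>>> {"name": "step_arm", "arguments": {
  "increments": "0.3 0 0.2 0 0; 0.6 0 0.3 0 0; 0.71 0 0.38 0 0; 0.71 0 0.38 0 0; 0.71 0.4 0.38 0 0; 0.71 0.8 0.38 0 0; 0.71 1 0.38 0 0; 0.71 1 0.38 0 0"
}}

```text
time_s: 15.97
position: [0.517, -0.3747, 0.2359]
ee_rot: [-0.433, 0.562, -0.556, 0.433]
contact_force: [0.2, -0.7, 0.1]
width: -0.002
```

```bash
python3 -c "
from h import *
go([.518,-.381,.107])"
```

```text
t 15.97 p [ 0.517  -0.3747  0.2359] w -0.002 F [ 0.2 -0.7  0.1] q [-0.73  0.51  1.51  0.    1.13 -0.48]
x [-0.25  -0.968 -0.004] y [-0.006  0.005 -1.   ] z [ 0.968 -0.25  -0.007]
d/0.1 [0.063 1.289 0.034]
```

>>> {"name": "step_arm", "arguments": {
  "increments": "0 0.2 0 0 0; 0 0.4 0 0 0; 0 0.6 0 0 0; 0 0.75 0 0 0; 0 0.85 0 0 0; 0 0.9 0 0 0; 0 0.9 0 0 0; 0 0.9 0 0 0; 0 0.9 0 0 0"
}}

```text
time_s: 16.72
position: [0.5185, -0.3777, 0.1516]
ee_rot: [0.433, -0.559, 0.56, -0.433]
contact_force: [0.4, -0.0, -0.6]
width: 0.003
```

```bash
python3 -c "
from h import *
go([.518,-.381,.106])"
```

```text
t 16.72 p [ 0.5185 -0.3777  0.1516] w 0.003 F [ 0.4 -0.  -0.6] q [-0.73  0.6   1.6  -0.    0.94 -0.48]
x [-0.251 -0.968  0.001] y [ 0.001 -0.001 -1.   ] z [ 0.968 -0.251  0.002]
d/0.1 [0.033 0.456 0.003]
```

>>> {"name": "step_arm", "arguments": {
  "increments": "0.03 0.1 0 0 0; 0.03 0.2 0 0 0; 0.03 0.3 0 0 0; 0.03 0.38 0 0 0; 0.03 0.43 0 0 0; 0.03 0.45 0 0 0; 0.03 0.45 0 0 0; 0.03 0.45 0 0 0; 0.03 0.45 0 0 0"
}}

```text
time_s: 17.47
position: [0.5174, -0.3805, 0.1057]
ee_rot: [0.433, -0.559, 0.56, -0.433]
contact_force: [0.5, -0.6, 0.2]
width: 0.002
```

Run:
```python
from h import *
go([.518,-.381,.106])
w=optics.read_camera("scene")["pixels"][:,:,::-1]
cv2.imwrite("pics/p11.png",cv2.resize(w[150:330,180:410],None,fx=3.4,fy=3.3,interpolation=cv2.INTER_CUBIC))
```

```text
t 17.47 p [ 0.5174 -0.3805  0.1057] w 0.002 F [ 0.5 -0.6  0.2] q [-0.74  0.65  1.63 -0.    0.86 -0.48]
x [-0.251 -0.968  0.   ] y [ 0.    -0.001 -1.   ] z [ 0.968 -0.251  0.001]
d/0.1 [ 0.003 -0.003  0.007]
```

View pics/p11.png

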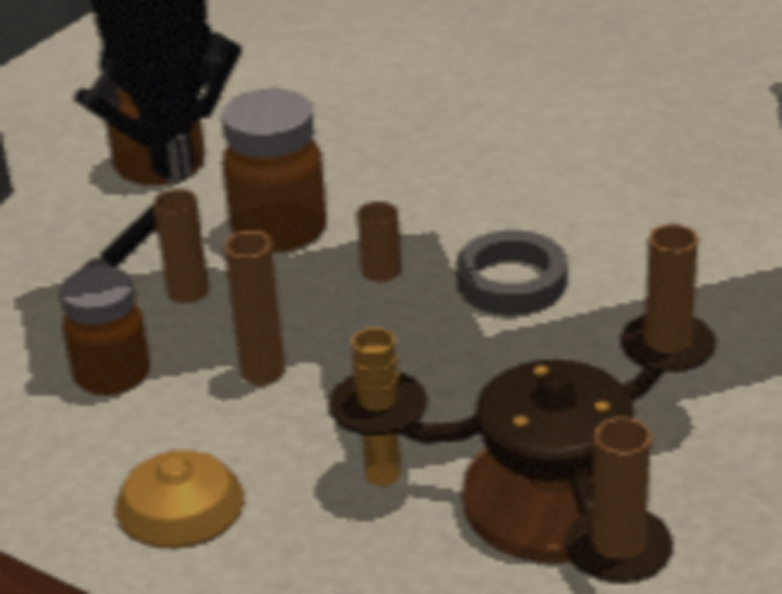

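Fingertips sit just above the middle sleeve; now I hold for over 2 s.

>>> {"name": "step_arm", "arguments": {
  "increments": "0 0 0 0 0; 0 0 0 0 0; 0 0 0 0 0; 0 0 0 0 0; 0 0 0 0 0; 0 0 0 0 0; 0 0 0 0 0; 0 0 0 0 0; 0 0 0 0 0; 0 0 0 0 0; 0 0 0 0 0; 0 0 0 0 0; 0 0 0 0 0; 0 0 0 0 0; 0 0 0 0 0; 0 0 0 0 0"
}}

```text
time_s: 18.85
position: [0.5172, -0.3804, 0.1053]
ee_rot: [0.433, -0.559, 0.559, -0.433]
contact_force: [0.3, 1.0, 0.1]
width: -0.001
```

>>> {"name": "step_arm", "arguments": {
  "increments": "0 0 0 0 0; 0 0 0 0 0; 0 0 0 0 0; 0 0 0 0 0; 0 0 0 0 0; 0 0 0 0 0; 0 0 0 0 0; 0 0 0 0 0; 0 0 0 0 0; 0 0 0 0 0; 0 0 0 0 0; 0 0 0 0 0"
}}

```text
time_s: 19.85
position: [0.5172, -0.3804, 0.1053]
ee_rot: [0.433, -0.559, 0.559, -0.433]
contact_force: [0.3, 0.2, 0.4]
width: -0.001
```

Run:
```python
from h import *
go([.518,-.381,.106])
w=optics.read_camera("scene")["pixels"][:,:,::-1]
cv2.imwrite("pics/p12.png",w)
```

```text
t 19.85 p [ 0.5172 -0.3804  0.1053] w -0.001 F [0.3 0.2 0.4] q [-0.74  0.65  1.63 -0.    0.86 -0.48]
x [-0.251 -0.968  0.   ] y [ 0. -0. -1.] z [ 0.968 -0.251  0.   ]
d/0.1 [ 0.004 -0.007  0.009]
```

View pics/p12.png

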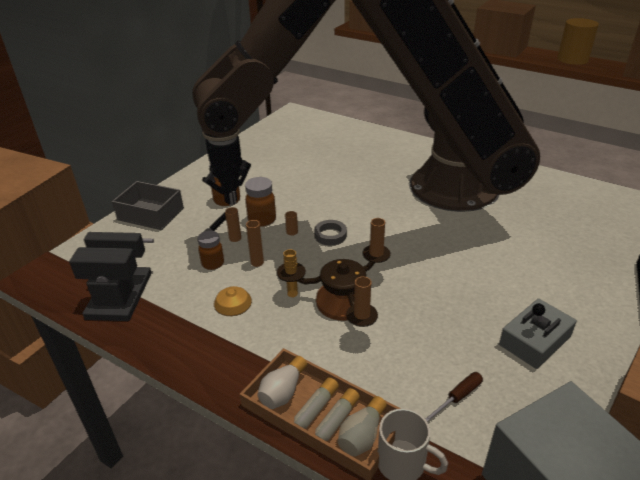

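The lever ball at (538,310) is still at the far stop. The gripper tip at (228,200) is just over the middle sleeve, and nothing else has moved.

```bash
python3 -c "
from workcell import arm
print(arm.hand_in())"
```

```text
the job is handed in; nothing more can be done
None
```

The job is done and handed in at about 20 s, in the order you asked, with the arm still pointing at the 85 mm sleeve.

- **Switch:** I pushed the lever with closed fingertips until the force rose to about 20 N at the stop, then backed off. The last picture shows the ball at (538, 310), within about a pixel of where the full 0.5 rad lean should put it.
- **Bare lampholder:** I held the fingertips about 20 mm above it for roughly 2.5 s. The views put its top at about (0.617, -0.135) to within a few millimetres.
- **85 mm sleeve:** I held the fingertips about 20 mm above it for roughly 2.4 s before handing in. All three views agreed on its position, and the two-view heights told the three loose sleeves apart (measured 55, 81 and 113 mm).
- **Other things:** Apart from the push on the lever, every force reading was about 1 N or less, which is noise. Comparing the pictures, nothing else on the bench moved.

None of the checks failed. The largest disagreement was about 4 mm, between the two-view and known heights and between positions from different views.

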